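# Roof the model goods shed with two lapped sheets

### The arm

A 6-joint arm with a two-finger parallel gripper is mounted at the origin on the work surface. World frame = base frame: x ahead of the robot, y to its left, z up, the work surface at z = 0. Lengths are in m, angles in rad, forces in N, time in s.
With the tool pointing down it reaches from about 0.3 to 0.75 m from the base axis. Payload 8.5 kg.
Tool frame: the origin (TCP) lies midway between the tips of the shut fingers; the grasp point (between the pads) lies 19 mm behind it; z points along the fingers, y is the line along which they close (so a half turn about z gives the same grasp; the last joint's range is limited). The gripper opens to 85 mm and grips with 20 to 120 N. Pads are 22 mm wide; open, the fingers measure 114 mm over their backs; the gripper's body (76 mm by 85 mm) begins 54 mm behind the grasp point. The pads swing forward as they close: fully open they stand 13 mm farther back than shut.
Start: joints at [0.958, 0.381, 1.297, -0, 1.464, -0.215], TCP at [0.213, 0.507, 0.231] pointing down, gripper open.
Joint ranges: [-3.11, 3.11], [-0.89, 2.33], [0.22, 2.48], [-1.42, 4.56], [0.17, 2.85], [-2.88, 2.88]. Speed limits (rad/s): [2.39, 2.39, 3.14, 3.14, 3.14, 3.14].

### API

Orientations are given as a rotation vector (axis times angle).
In Python, from rig import * gives the robot as it stands.
- The arm moves only by the tool step_arm, never from a script. Its argument "plan" is a list of rows, each a list of 7 numbers: the turn, a rotation vector about the tool's x, y, z in degrees, then the shift along the tool's x, y, z in cm, then the gripper command: -1 is fully open, 1 is shut, values between are in proportion. A call has 1 to 8 rows; each row shifts and turns the commanded pose from where the row before left it, along the tool's axes as they then stand; what a row does not reach is not made up. A row lasts 1/8 s, in which the tool goes at most 62.5 mm and 10.7 degrees, less where a joint would pass 70% of its speed; a pose out of reach is approached as far as the arm can. A call with a gripper value outside its range is refused whole. The fingers move at their own pace and stop on an object; the grip force is fixed at half the most. Time passes only in rows, so rows that do not move let the fingers close. It gives the time, the measured TCP pose, the force, the opening and the grip force at its end, in the units of the state.
- get_obs(): the state, without advancing time (a new reading comes with each control period).
- camera(name): name is "scene" or "side" or "wrist"; returns the picture (384x512x3 uint8, blue, green, red); there is no depth.
- calibration(name): a dict with "fx", "fy", "cx", "cy" (pixels), "world_from_camera" (4x4, takes a point from camera to world coordinates); the wrist camera has in their place "hand_eye" (4x4, takes a point from camera to tool coordinates, whose origin is the TCP and whose axes are the flange's). Camera axes: x right, y up, looking along -z (the intrinsics and any distortion apply to the point x, -y, -z); pixel columns grow to the right and rows downward; lengths in m; the calibration is good to about 2 mm. A picture is of the moment at which its call begins: read the wrist's pose just before it. calibration takes no time and is no camera call.
- job_done(): hands the job in; it is judged then, once.
The state is a dict: "time": time; "q": joint angles; "qd": joint speeds; "joint_efforts": joint torques, N m; "tool_pos": TCP position; "orientation": TCP orientation; "contact_force": force on the tool from outside, world axes, zero at the start; "torque": the same for the moment, N m; "opening": finger opening in m; "gripper_force": force on a finger pad.
Only numpy, scipy, OpenCV 4.12 (cv2) and the standard library are available. Lean on these libraries where they do the work, as an engineer would, in place of code of your own. Each camera call takes 0.05 s, during which the arm holds its last target. There are 200 camera calls.

### The job

Put the roof back on the model goods shed: lay the sheet with the skylight on the low half of the sloping frame, its lower edge down against the gutter lip, then lay the sheet with the chimney above it so that it laps about 20 mm over the first sheet and its top edge rests on the back wall. Both sheets should lie centred and square on the shed; set them down without dropping them, and leave everything else where it stands.

Things in the scene. Friction and masses are not known exactly. Their poses are not given: they have to be found in the camera images.
- skylight_sheet: Loose grey corrugated plate, 110 (x) x 150 (y) x 5 mm, 0.1-0.2 kg, flat on the table at the start. Origin: centre of underside; x along the corrugations (to go up the slope), y along the 150 mm, z up; same after a half turn. Grip: the white skylight box in the middle of its top, 30 (x) x 30 (y) mm, 5 to 35 mm above the underside, dark window on top.
- chimney_sheet: Loose grey corrugated plate, 110 (x) x 150 (y) x 5 mm, 0.1-0.2 kg, flat on the table at the start. Origin: centre of underside; x along the corrugations (to go up the slope), y along the 150 mm, z up; same after a half turn. Grip: the brick chimney in the middle of its top, 32 (x) x 30 (y) mm, 5 to 50 mm above the underside, two round pots on it up to 64 mm.
- shed: Fixed hollow brick goods shed, 134 mm wide, on a 225 x 170 mm slab. Origin: centre of the slab's underside on the table; x towards its high back wall, z up. On it lies the open roof frame, sloping 20 degrees, low side roughly towards the robot. Friction keeps a sheet from sliding on the slope.
- roof: Roof frame. Origin 55 mm above the table: middle of the low edge, at the inner face of the dark gutter lip (8 mm proud, x -5 to 0, 140 mm long). x up the slope, y along the gutter, z outward, square to the slope. Sheets rest at z = 0 on two gable tops 12 mm wide (y = -61, +61 mm; x 0 to 190 mm) and cross bars on front wall (x 0 to 12) and back wall (x 178 to 190).
- van: white model van, 105 x 42 x 50 mm, bystander
- car: small blue-grey model car, 88 x 38 x 35 mm, bystander
- paint_jar: paint jar with black cap, 40 mm across, 50 mm tall, bystander
- tree_left: model fir tree, 48 mm across, 115 mm tall, on a round base, bystander
- tree_right: the other fir tree, same size, bystander
- screwdriver: screwdriver lying on the table, 160 mm long, bystander
There are look-alikes about, which are no part of the job. What is shaped like the chimney_sheet but orange is not meant.

How it is judged:
On the way, in this order (a step that is already met when the one before it is completed fails the run):
1. the skylight sheet lies on the low half of the roof frame, against the gutter lip (x of skylight_sheet in the frame of roof between 0.05 and 0.066 m and y of skylight_sheet in the frame of roof between -0.012 and 0.012 m and z of skylight_sheet in the frame of roof between -0.003 and 0.004 m and angle between the z axis of skylight_sheet and the z axis of roof, either way round below 0.06 rad and angle between the x axis of skylight_sheet and the x axis of roof, either way round below 0.12 rad), for 0.2 s.
2. the chimney sheet lies above it, lapping over its upper edge (distance between skylight_sheet and chimney_sheet between 0.076 and 0.102 m and x of chimney_sheet in the frame of roof between 0.129 and 0.17 m and y of chimney_sheet in the frame of roof between -0.012 and 0.012 m and z of chimney_sheet in the frame of roof between 0.0005 and 0.008 m and angle between the z axis of chimney_sheet and the z axis of roof, either way round below 0.15 rad and angle between the x axis of chimney_sheet and the x axis of roof, either way round below 0.12 rad), for 0.2 s.
At the end, for the whole second after the job is handed in: Skylight sheet flat on the frame (0.06 rad, 4 mm), lower edge within 11 mm of the gutter lip; chimney sheet laps 8 to 34 mm over it, top edge at least 6 mm onto the back wall, within 0.15 rad of the roof plane; both centred within 12 mm, square within 0.12 rad, at rest (all of step 1 and all of step 2 and linear speed of each of skylight_sheet, chimney_sheet below 0.02 m/s); the robot touches nothing.
It fails at once if a roof sheet is dropped (falls freely faster than 0.6 m/s) ((linear speed of skylight_sheet above 0.6 m/s and contact force between the fingers and skylight_sheet below 0.05 N) or (linear speed of chimney_sheet above 0.6 m/s and contact force between the fingers and chimney_sheet below 0.05 N)).
It fails at once if a bystander is moved more than 25 mm (distance of any of van, car, paint_jar, tree_left, tree_right, screwdriver from where it was at the start of the episode above 0.025 m).
It also fails if it takes over 64 s, if anything falls off the work surface, if the arm or the gripper's body presses on something with over 40 N, if the wrist force passes 120 N, or if a joint passes its speed limit or range.

## Working session

There is one attempt and no reset: what is moved stays moved. The work goes in short steps, Python scripts to look and compute and a tool call to move; the robot and the scene stay as the last step left them, time stands still between calls to the robot, and variables do not carry over. Pictures are saved under pics/ and viewed, at most 10 in all, crops included, and the job is handed in when it is done.

Besides the shell and the picture viewer there is one more tool, called after "Emit:" by a JSON object that holds its "op" and its "data". step_arm: Moves the arm, as the interface text tells. Its arguments: {"type":"object","properties":{"plan":{"type":"array"}},"required":["plan"]}

```bash
mkdir -p pics; python3 - <<'E'
from rig import *
import cv2,numpy as np
np.set_printoptions(precision=4,suppress=True)
o=get_obs();print(o['time'],o['tool_pos'],o['orientation'],o['opening'])
for n in("scene","side","wrist"):
    im=camera(n);cv2.imwrite(f"pics/{n}0.png",im);print(n,calibration(n))
a=[cv2.imread(f"pics/{n}0.png") for n in("scene","side")]
E
```

```text
0.0 [0.2129 0.5068 0.2307] [-0.6206 -3.0791  0.0021] 0.08539808833097093
scene {'fx': 394.59379963702776, 'fy': 394.59379963702776, 'cx': 261.9521107648907, 'cy': 193.93575507383267, 'world_from_camera': array([[-0.6111, -0.4812,  0.6285,  1.2937],
       [ 0.7915, -0.3594,  0.4944,  0.7843],
       [-0.012 ,  0.7996,  0.6005,  0.8792],
       [ 0.    ,  0.    ,  0.    ,  1.    ]])}
side {'fx': 385.0285399021797, 'fy': 385.0285399021797, 'cx': 253.24482478397107, 'cy': 193.41191467137295, 'world_from_camera': array([[ 0.7664,  0.4445, -0.4636, -0.0864],
       [-0.6421,  0.5142, -0.5686, -0.5378],
       [-0.0144,  0.7335,  0.6796,  0.8184],
       [ 0.    ,  0.    ,  0.    ,  1.    ]])}
wrist {'fx': 302.164010811728, 'fy': 302.164010811728, 'cx': 249.95035310394456, 'cy': 191.77276829418022, 'hand_eye': array([[ 0.    ,  0.9632,  0.2687,  0.0684],
       [ 1.    ,  0.    , -0.    ,  0.0012],
       [-0.    ,  0.2687, -0.9632, -0.1426],
       [ 0.    ,  0.    ,  0.    ,  1.    ]])}
```

View pics/scene0.png

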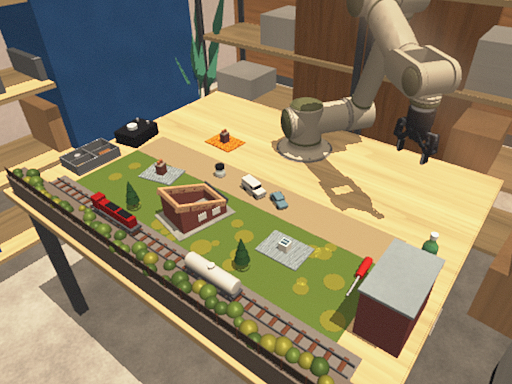

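View pics/side0.png

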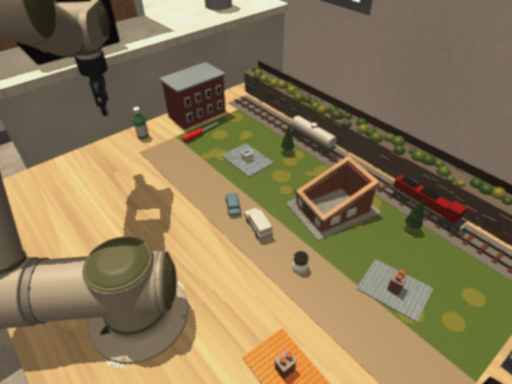

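The scene view has the skylight sheet at about (284,248), the grey chimney sheet at (160,172) and the shed at (195,207). The side view has them at (248,158), (396,288) and (337,195). The orange decoy is at scene (225,140). Next I'll get coarse positions from rays and zoom in.

```bash
cat > h.py <<'E'
import cv2,numpy as np
from scipy.spatial.transform import Rotation as R
from rig import *
np.set_printoptions(precision=4,suppress=True)
def cam(n,o=None):
    c=calibration(n)
    if n=="wrist":
        T=np.eye(4);T[:3,:3]=R.from_rotvec(o['orientation']).as_matrix();T[:3,3]=o['tool_pos'];W=T@c['hand_eye']
    else: W=c['world_from_camera']
    return c,W
def ray(cw,p):
    c,W=cw;d=np.array([(p[0]-c['cx'])/c['fx'],-(p[1]-c['cy'])/c['fy'],-1.]);return W[:3,3],W[:3,:3]@d
def onz(cw,p,z):
    o,d=ray(cw,p);return o+d*(z-o[2])/d[2]
def tri(a,p,b,q):
    o1,d1=ray(a,p);o2,d2=ray(b,q)
    s=np.linalg.lstsq(np.c_[d1,-d2],o2-o1,rcond=None)[0];x,y=o1+s[0]*d1,o2+s[1]*d2
    return (x+y)/2,np.linalg.norm(x-y)
def shot(n,name):
    o=get_obs();im=camera(n);cv2.imwrite(f"pics/{name}.png",im);return im,cam(n,o)
def proj(cw,P):
    c,W=cw;q=W[:3,:3].T@(np.array(P)-W[:3,3]);return np.array([c['cx']-c['fx']*q[0]/q[2],c['cy']+c['fy']*q[1]/q[2]])
E
python3 - <<'E'
from h import *
S,D=cam("scene"),cam("side")
for n,p,q in [("sky",(284,248),(248,158)),("chim",(160,172),(396,288))]: print(n,onz(S,p,.005),onz(D,q,.005))
a=cv2.imread("pics/scene0.png");b=cv2.imread("pics/side0.png")
# sheet masks
for n,im,cw,cs in(("scene",a,S,[(284,248),(160,172)]),("side",b,D,[(248,158),(396,288)])):
    h=cv2.cvtColor(im,cv2.COLOR_BGR2HSV);m=((h[...,1]<60)&(h[...,2]>90)).astype(np.uint8)
    m=cv2.morphologyEx(m,cv2.MORPH_CLOSE,np.ones((5,5)))
    _,L,st,_=cv2.connectedComponentsWithStats(m)
    for c in cs:
        v=[x for x in L[c[1]-8:c[1]+9,c[0]-14:c[0]+15].ravel() if x];l=np.bincount(v).argmax()
        cn=cv2.findContours((L==l).astype(np.uint8),0,2)[0][0][:,0]
        P=np.array([onz(cw,p,.005)[:2] for p in cn],np.float32)
        print(n,c,st[l],cv2.minAreaRect(P*1000))
z=lambda im,x0,y0,w,h,k:cv2.resize(im[y0:y0+h,x0:x0+w],None,fx=k,fy=k,interpolation=cv2.INTER_CUBIC)
o=np.vstack([z(a,145,165,110,80,6)[:, :],z(b,285,150,110,80,6)])
cv2.imwrite("pics/z.png",cv2.resize(o,(528,768))[:, :]);
cv2.imwrite("pics/z.png",np.hstack([z(a,150,172,90,70,4.4),z(b,285,152,90,85,4.4)[:308]]))
E
```

```text
sky [0.5597 0.2911 0.005 ] [0.5704 0.2925 0.005 ]
chim [ 0.5073 -0.3523  0.005 ] [ 0.514  -0.3458  0.005 ]
scene (284, 248) [ 255  230   59   41 1272] ((561.5245361328125, 293.24560546875), (113.1512222290039, 152.4847869873047), 0.606401264667511)
scene (160, 172) [138 162  47  23 506] ((508.5188903808594, -341.71502685546875), (113.70661163330078, 154.80674743652344), 12.962451934814453)
side (248, 158) [223 144  50  33 883] ((564.397216796875, 291.234130859375), (111.92497253417969, 153.54763793945312), 0.7238544225692749)
side (396, 288) [ 357  260   76   61 2109] ((510.579345703125, -343.3865051269531), (111.0276107788086, 150.8540802001953), 13.498451232910156)
```

View pics/z.png

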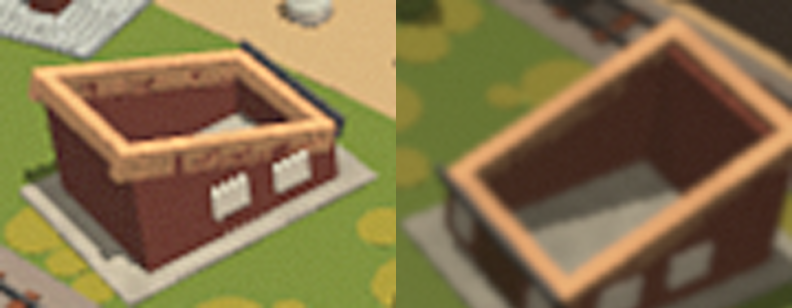

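The crop shows the timber frame. In the scene crop the high corners are at about (33,70) and (115,152), and the low ones at (240,48) and (335,125) beside the dark lip. In the side crop the low corners are at (449,175) and (563,297), the high ones at (672,20) and (790,125). Next I'll triangulate these corners and check them against the given sizes.

```bash
python3 - <<'E'
from h import *
S,D=cam("scene"),cam("side")
s=lambda x,y:(150+x/4.4-.4,172+y/4.4-.4)
d=lambda x,y:(285+(x-396)/4.4-.4,152+y/4.4-.4)
c={"L-":(s(240,48),d(563,297)),"L+":(s(335,125),d(449,175)),"H+":(s(117,155),d(672,20)),"H-":(s(33,70),d(790,125))}
P={}
for k,(p,q) in c.items(): P[k],e=tri(S,p,D,q);print(k,P[k],e,onz(S,p,.055 if k[0]=="L" else .12),onz(D,q,.055 if k[0]=="L" else .12))
for a,b in("L-L+","H-H+","L-H-","L+H+"):pass
E
python3 - <<'E'
from h import *
S,D=cam("scene"),cam("side")
for n,p,q in[("treeR",(240,268),(288,150)),("treeL",(132,208),(413,228)),("van",(253,190),(259,228)),("car",(279,203),(233,206)),("jar",(220,176),(300,270))]:print(n,onz(S,p,0),onz(D,q,0))
E
```

```text
L- [ 0.5065 -0.1018  0.0589] 0.0031917760991661843 [ 0.5019 -0.1046  0.055 ] [ 0.5108 -0.1006  0.055 ]
L+ [0.5342 0.0261 0.0553] 0.004923746565850538 [0.5324 0.0277 0.055 ] [0.5362 0.0246 0.055 ]
H+ [ 0.7081 -0.0115  0.1191] 0.0035686155620036474 [ 0.7097 -0.0122  0.12  ] [ 0.7054 -0.0113  0.12  ]
H- [ 0.6781 -0.1327  0.1221] 0.007042155936223492 [ 0.6778 -0.139   0.12  ] [ 0.6769 -0.1297  0.12  ]
treeR [0.7025 0.2321 0.    ] [0.7112 0.2401 0.    ]
treeL [ 0.7168 -0.2598 -0.    ] [ 0.7214 -0.259   0.    ]
van [0.3741 0.0184 0.    ] [0.3912 0.025  0.    ]
car [0.3797 0.1427 0.    ] [ 0.3896  0.1441 -0.    ]
jar [ 0.3792 -0.1449  0.    ] [ 0.3769 -0.1536  0.    ]Traceback (most recent call last):
  File "<stdin>", line 8, in <module>
ValueError: too many values to unpack (expected 2)
```

Emit:
{"op": "step_arm", "data": {"plan": [[0,0,-8,0,0,-2,-1],[0,0,-8,-5,-1,0,-1],[0,0,-7.4,-5,-4,0,-1],[0,0,0,-5,-4,0,-1],[0,0,0,-5,-4,0,-1],[0,0,0,-5,-4,0,-1]]}}

```text
time: 0.9
tool_pos: [0.4517, 0.323, 0.2512]
orientation: [0.017, -3.141, -0.0]
contact_force: [1.0, -0.4, 0.1]
opening: 0.0856
gripper_force: 0.0
```

The shed's low edge is centred at about (0.520,-0.038) with yaw near -11.5°, and the sizes agree. Now the wrist view of the skylight sheet.

```bash
python3 - <<'E'
from h import *
im,W=shot("wrist","w1")
h=cv2.cvtColor(im,cv2.COLOR_BGR2HSV);m=((h[...,1]<50)&(h[...,2]>90)).astype(np.uint8)
m=cv2.morphologyEx(m,cv2.MORPH_CLOSE,np.ones((5,5)))
_,L,st,_=cv2.connectedComponentsWithStats(m)
print(st[st[:,4]>800])
for l in range(1,len(st)):
    if st[l,4]>3000:
        cn=cv2.findContours((L==l).astype(np.uint8),0,2)[0][0][:,0]
        print(st[l],cv2.minAreaRect(np.array([onz(W,p,.005)[:2]*1000 for p in cn],np.float32)))
E
```

```text
[[     0      0    512    384 185745]
 [    62     88     56     38   1176]
 [     0    198     50     94   1054]
 [   172    204    110     72   7708]]
[ 172  204  110   72 7708] ((563.530517578125, 294.0504150390625), (107.88229370117188, 149.8474884033203), 0.5985425114631653)
```

View pics/w1.png

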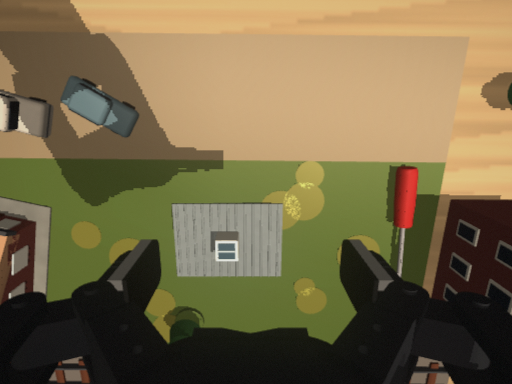

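The wrist view agrees: window at (227,250), sheet centre (0.5635,0.2935), yaw 0.6°. I'll move over it and descend.

Emit:
{"op": "step_arm", "data": {"plan": [[0,0,0,-5,-1.5,0,-1],[0,0,0,-5,-1.5,4,-1],[0,0,0,-1.1,-0.1,6,-1],[0,0,0,0,0,6,-1],[0,0,0,0,0,4,-1],[0,0,0,0,0,2.8,-1],[0,0,0,0,0,1.5,-1],[0,0,0,0,0,0,-1]]}}

```text
time: 1.95
tool_pos: [0.5589, 0.2954, 0.0098]
orientation: [0.017, -3.14, 0.001]
contact_force: [0.6, 0.5, 0.6]
opening: 0.0856
gripper_force: 0.0
```

Emit:
{"op": "step_arm", "data": {"plan": [[0,0,0,0,0,0,0],[0,0,0,0,0,0,1],[0,0,0,0,0,0,1],[0,0,0,0,0,0,1],[0,0,0,0,0,0,1],[0,0,0,0,0,0,1]]}}

```text
time: 2.7
tool_pos: [0.5596, 0.2955, 0.0112]
orientation: [-0.017, 3.14, 0.001]
contact_force: [-0.1, -0.0, 5.6]
opening: 0.029
gripper_force: 61.8
```

Gripped at 29 mm. Lifting.

Emit:
{"op": "step_arm", "data": {"plan": [[0,0,0,0,0,-1,1],[0,0,0,0,0,-2,1],[0,0,0,0,0,-4,1],[0,0,0,0,0,-4,1],[0,0,0,0,0,-4,1],[0,0,0,0,0,-4,1],[0,0,0,0,0,-2,1],[0,0,0,0,0,0,1]]}}

```text
time: 3.7
tool_pos: [0.5594, 0.2955, 0.2219]
orientation: [-0.017, 3.139, 0.001]
contact_force: [0.1, -0.9, -1.6]
opening: 0.0289
gripper_force: 60.9
```

```bash
python3 - <<'E'
from h import *
o=get_obs();print(o['tool_pos'],o['orientation'],o['opening'],o['contact_force'],o['time'])
T=o['tool_pos']
S,_=shot("scene","s2");D,_=shot("side","d2")
ZZ=T[2]-.006
for n,im in(("scene",S),("side",D)):
    cw=cam(n);h=cv2.cvtColor(im,cv2.COLOR_BGR2HSV)
    m=((h[...,1]<60)&(h[...,2]>90)).astype(np.uint8);m=cv2.morphologyEx(m,cv2.MORPH_CLOSE,np.ones((5,5)))
    _,L,st,_=cv2.connectedComponentsWithStats(m);c=proj(cw,T).astype(int)
    v=L[c[1]-15:c[1]+16,c[0]-20:c[0]+21].ravel();v=v[v>0];l=np.bincount(v).argmax()
    cn=cv2.findContours((L==l).astype(np.uint8),0,2)[0][0][:,0]
    print(n,c,st[l],cv2.minAreaRect(np.array([onz(cw,p,ZZ)[:2]*1000 for p in cn],np.float32)))
    cv2.imwrite(f"pics/c_{n}.png",cv2.resize(im[c[1]-50:c[1]+50,c[0]-65:c[0]+65],None,fx=3,fy=3))
cv2.imwrite("pics/c.png",np.hstack([cv2.imread("pics/c_scene.png"),cv2.imread("pics/c_side.png")]))
E
```

```text
[0.5594 0.2955 0.2219] [-0.0167  3.1388  0.0014] 0.02885841714601481 [ 0.1024 -0.9101 -1.5788] 3.7
scene [287 192] [ 242  174   78   42 1548] ((564.2711181640625, 255.5284423828125), (113.8128662109375, 234.0150909423828), 2.113837718963623)
side [242 102] [217  94  58  26 820] ((562.6425170898438, 287.7869873046875), (115.7276382446289, 166.63340759277344), 0.1440829634666443)
```

View pics/c.png

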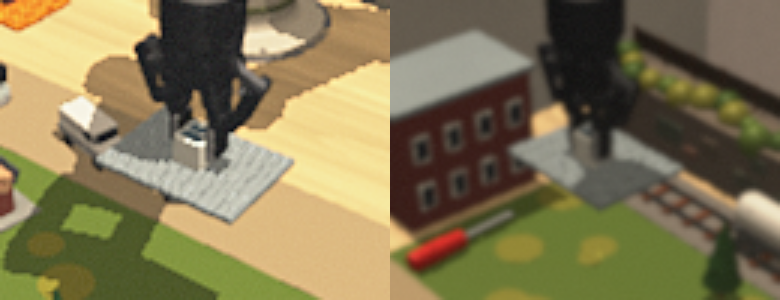

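The skylight sheet hangs level with its centre 4 mm ahead of the TCP, and both views agree at x≈563.5. Now I'll check the shed pose: project the predicted corners onto both views.

```bash
cat >> h.py <<'E'
def roofT(cx=.6067,cy=-.0550,yaw=-11.8):
    # centre of frame at roof x=95
    Rm=R.from_euler('ZY',[yaw,-20],degrees=True).as_matrix()
    o=np.array([cx,cy,.055])-Rm[:,0]*.095;o[2]=.055
    return Rm,o
E
python3 - <<'E'
from h import *
Rm,o=roofT();print(o)
out=[]
for n,x0,y0 in(("scene",150,172),("side",285,152)):
    im=cv2.imread(f"pics/{n}0.png");cw=cam(n);k=6
    z=cv2.resize(im[y0:y0+85,x0:x0+100],None,fx=k,fy=k,interpolation=cv2.INTER_CUBIC)
    for Q in([(0,-67),(0,67),(190,67),(190,-67)],[(12,-55),(12,55),(178,55),(178,-55)]):
        p=np.array([(proj(cw,Rm@np.array([x/1e3,y/1e3,0])+o)-(x0,y0)+.5)*k for x,y in Q])
        cv2.polylines(z,[np.int32(p*16)],True,(255,0,255),1,cv2.LINE_AA,4)
    out.append(z)
o=np.hstack(out);cv2.imwrite("pics/ov.png",cv2.resize(o,(800,340),interpolation=cv2.INTER_AREA))
E
```

```text
[ 0.5193 -0.0367  0.055 ]
```

View pics/ov.png

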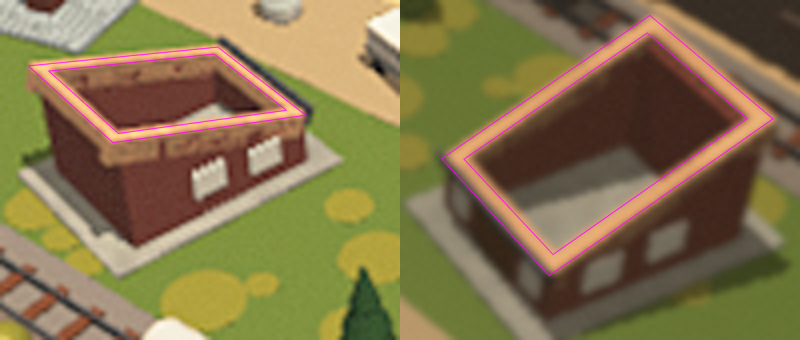

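The overlay fits the frame in both views (roof origin (0.519,-0.037,0.055), yaw -11.8°). Working out the move to hover.

```bash
cat >> h.py <<'E'
def go(x,y,z,off,tilt=0):
    """turn (deg) now, then shift (cm) in the turned tool axes, to bring sheet to roof (x,y,z) mm; off = sheet origin in tool, m"""
    Rm,o=roofT();s=get_obs();A=R.from_rotvec(s['orientation'])
    Rs=Rm@R.from_euler('y',tilt).as_matrix()   # tilt>0: nose (upper edge) down
    B=R.from_matrix(Rs@np.diag([-1,1,-1.]))
    t=Rm@np.array([x,y,z])/1e3+o-B.apply(off)
    print('turn',(A.inv()*B).as_rotvec(degrees=True),'shift',B.inv().apply(t-s['tool_pos'])*100,'target',t)
E
python3 - <<'E'
from h import *
go(60,0,60,[-.004,0,.011])
E
```

```text
turn [  2.1262 -20.0153  12.2872] shift [ -2.7362 -33.3025   9.3431] target [ 0.5471 -0.0425  0.1409]
```

Emit:
{"op": "step_arm", "data": {"plan": [[0.5,-5,3.1,0,0,0,1],[0.5,-5,3.1,0,0,0,1],[0.5,-5,3.1,0,0,0,1],[0.6,-5,3,0,0,0,1],[0,0,0,0,-2,0,1],[0,0,0,0,-4.5,0,1],[0,0,0,0,-4.5,0,1],[0,0,0,0,-4.5,0,1]]}}

```text
time: 4.8
tool_pos: [0.5263, 0.1424, 0.2186]
orientation: [0.288, 2.781, -0.05]
contact_force: [1.5, -0.0, -0.6]
opening: 0.029
gripper_force: 60.9
```

Emit:
{"op": "step_arm", "data": {"plan": [[0,0,0,0,-4.5,0,1],[0,0,0,0,-4.5,0,1],[0,0,0,0,-4.5,0,1],[0,0,0,-1,-3,1,1],[0,0,0,-1,-1.3,3,1],[0,0,0,-0.7,0,3,1],[0,0,0,0,0,2.3,1],[0,0,0,0,0,0,1]]}}

```text
time: 5.8
tool_pos: [0.5459, -0.0419, 0.1393]
orientation: [0.289, 2.783, -0.048]
contact_force: [-0.1, -0.2, -0.8]
opening: 0.0292
gripper_force: 60.9
```

```bash
python3 - <<'E'
from h import *
o=get_obs();print(o['opening'],o['contact_force'])
go(60,0,15,[-.004,0,.011])
E
```

```text
0.029212182638457443 [-0.072  -0.2283 -0.7871]
turn [ 0.08   -0.2637 -0.0557] shift [-0.1735 -0.0375  4.398 ] target [ 0.5621 -0.0457  0.0986]
```

Emit:
{"op": "step_arm", "data": {"plan": [[0,-0.3,0,-0.2,0,1.5,1],[0,0,0,0,0,2,1],[0,0,0,0,0,0.9,1],[0,0,0,0,0,0,1]]}}

```text
time: 6.3
tool_pos: [0.5635, -0.0455, 0.1013]
orientation: [0.287, 2.773, -0.05]
contact_force: [-0.3, -0.9, -0.6]
opening: 0.0288
gripper_force: 60.9
```

```bash
python3 - <<'E'
from h import *
go(60,0,0,[-.004,0,.011])
Rm,o=roofT();out=[]
for n,x0,y0 in(("scene",150,160),("side",285,140)):
    im,cw=shot(n,n+"3");k=4
    z=cv2.resize(im[y0:y0+85,x0:x0+100],None,fx=k,fy=k,interpolation=cv2.INTER_CUBIC)
    p=np.array([(proj(cw,Rm@np.array([x/1e3,y/1e3,.02])+o)-(x0,y0)+.5)*k for x,y in[(5,-75),(5,75),(115,75),(115,-75)]])
    cv2.polylines(z,[np.int32(p*16)],True,(255,0,255),1,cv2.LINE_AA,4);out.append(z)
cv2.imwrite("pics/ov3.png",np.hstack(out))
E
```

```text
turn [ 0.0595  0.3218 -0.0398] shift [ 0.2194 -0.0444  1.706 ] target [ 0.5671 -0.0467  0.0845]
```

View pics/ov3.png

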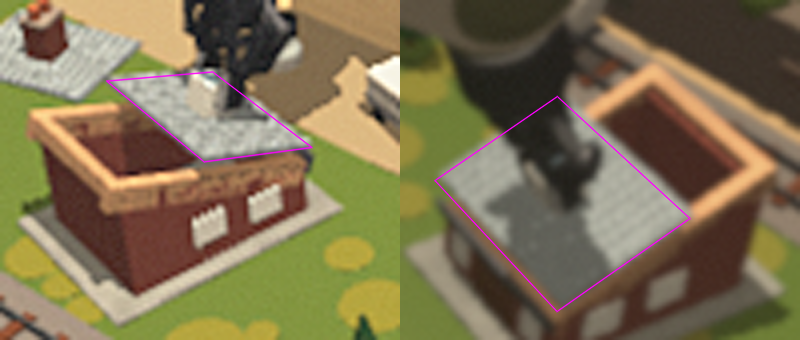

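The sheet's outline matches the prediction about 17 mm over the frame. Lowering gently.

Emit:
{"op": "step_arm", "data": {"plan": [[0,0.3,0,0.15,0,0.8,1],[0,0,0,0,0,0.5,1],[0,0,0,0,0,0.2,1],[0,0,0,0,0,0,1]]}}

```text
time: 6.9
tool_pos: [0.5675, -0.0464, 0.0865]
orientation: [0.288, 2.778, -0.049]
contact_force: [0.3, 0.5, -0.9]
opening: 0.0291
gripper_force: 60.9
```

```bash
python3 - <<'E'
from h import *
o=get_obs();print(o['contact_force'],o['torque'],o['opening'])
go(60,0,0,[-.004,0,.011])
E
```

```text
[ 0.2513  0.5264 -0.9068] [-0.0029  0.2364 -0.0108] 0.029096085515628554
turn [ 0.0551  0.0422 -0.045 ] shift [ 0.0894 -0.0393  0.177 ] target [ 0.5671 -0.0467  0.0845]
```

Emit:
{"op": "step_arm", "data": {"plan": [[0,0,0,0.1,0,0.1,1],[0,0,0,0,0,0.1,1],[0,0,0,0,0,0,1]]}}

```text
time: 7.28
tool_pos: [0.5672, -0.0464, 0.0844]
orientation: [0.288, 2.778, -0.049]
contact_force: [0.7, 1.0, -0.8]
opening: 0.029
gripper_force: 60.9
```

Emit:
{"op": "step_arm", "data": {"plan": [[0,0,0,0,0,0.1,1],[0,0,0,0,0,0,1]]}}

```text
time: 7.52
tool_pos: [0.5674, -0.0463, 0.0841]
orientation: [0.287, 2.777, -0.05]
contact_force: [-5.1, 1.0, 6.8]
opening: 0.0287
gripper_force: 62.0
```

Contact at the expected height. Opening, then backing off along the normal.

Emit:
{"op": "step_arm", "data": {"plan": [[0,0,0,0,0,0,0.4],[0,0,0,0,0,0,0],[0,0,0,0,0,0,-0.5],[0,0,0,0,0,0,-1],[0,0,0,0,0,0,-1],[0,0,0,0,0,0,-1]]}}

```text
time: 8.28
tool_pos: [0.5676, -0.0464, 0.0835]
orientation: [0.288, 2.778, -0.049]
contact_force: [0.4, -0.4, -0.2]
opening: 0.0852
gripper_force: 0.0
```

Emit:
{"op": "step_arm", "data": {"plan": [[0,0,0,0,0,-1,-1],[0,0,0,0,0,-3,-1],[0,0,0,0,0,-5,-1],[0,0,0,0,0,-5,-1],[0,0,0,0,0,-2,-1],[0,0,0,0,0,0,-1]]}}

```text
time: 9.02
tool_pos: [0.5138, -0.0353, 0.2357]
orientation: [0.287, 2.774, -0.05]
contact_force: [0.5, -0.6, -1.1]
opening: 0.0852
gripper_force: 0.0
```

```bash
cat > meas.py <<'E'
from h import *
import sys
Rm,o=roofT()
def onroof(cw,p,z):
    a,d=ray(cw,p);a=Rm.T@(a-o);d=Rm.T@d;return (a+d*(z-a[2])/d[2])[:2]*1000
im,W=shot("wrist",sys.argv[1])
h=cv2.cvtColor(im,cv2.COLOR_BGR2HSV);m=((h[...,1]<50)&(h[...,2]>70)).astype(np.uint8)
m=cv2.morphologyEx(m,cv2.MORPH_CLOSE,np.ones((5,5)))
_,L,st,_=cv2.connectedComponentsWithStats(m)
for l in range(1,len(st)):
    if st[l,4]>3000:
        cn=cv2.findContours((L==l).astype(np.uint8),0,2)[0][0][:,0]
        print(st[l],cv2.minAreaRect(np.array([onroof(W,p,.005) for p in cn],np.float32)))
h=get_obs();print(h['time'],h['tool_pos'],h['orientation'])
E
python3 meas.py w4
```

```text
[   0   78   87  118 5344] ((16.60098648071289, -233.36941528320312), (93.79515075683594, 106.77628326416016), 24.172012329101562)
[  175    83   150   145 18563] ((40.978248596191406, 1.5295333862304688), (150.1556854248047, 149.30348205566406), 89.95095825195312)
9.075 [ 0.5136 -0.0353  0.2341] [ 0.2877  2.7769 -0.0496]
```

View pics/w4.png

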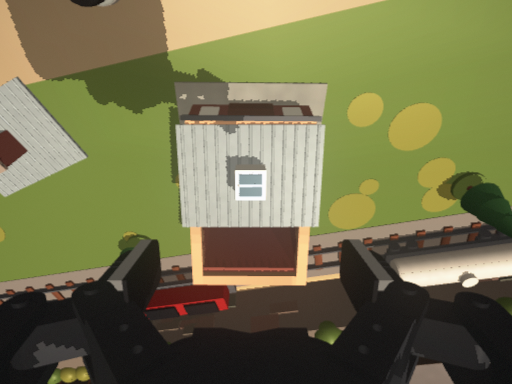

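The skylight sheet lies square against the dark lip (row ~119), spanning rows 124-226. The back bar's outer edge is at row ~285, columns 191-308. Next I'll measure these on the roof plane.

```bash
python3 - <<'E'
from h import *
Rm,o=roofT();W=cam("wrist",get_obs())
def onroof(p,z):
    a,d=ray(W,p);a=Rm.T@(a-o);d=Rm.T@d;return (a+d*(z-a[2])/d[2])[:2]*1000
for n,p,z in[("lipL",(188,119),.008),("lipR",(322,119),.008),("sLL",(177,124),.005),("sLR",(323,124),.005),("sUL",(182,226),.005),("sUR",(321,226),.005),("bL",(191,285),0),("bR",(308,285),0),("win",(251,185),.035)]:print(n,onroof(p,z))
s=get_obs();A=R.from_rotvec(s['orientation'])
# chimney grasp: tool x = -sheet x , yaw 13.2
for yaw in (13.2,):
    B=R.from_euler('z',yaw,degrees=True)*R.from_matrix(np.diag([-1,1,-1.]))
    print('turn',(A.inv()*B).as_rotvec(degrees=True),'shift',B.inv().apply(np.array([.5100,-.3425,.22])-s['tool_pos'])*100)
E
```

```text
lipL [ -1.2724 -59.0854]
lipR [-1.1689 72.4031]
sLL [  3.672  -70.8957]
sLR [ 3.7886 74.4069]
sUL [112.5651 -72.6317]
sUR [112.7409  79.2712]
bL [189.1246 -67.8346]
bR [189.3168  69.9149]
win [58.6838  2.6138]
turn [ -4.338   19.8116 -24.7715] shift [  7.3694 -29.8273   1.4107]
```

Skylight sheet measured at roof x≈58, y≈+2: step 1 is met. Moving to above the chimney sheet.

Emit:
{"op": "step_arm", "data": {"plan": [[-1.1,4.95,-6.2,0,0,0,-1],[-1.1,4.95,-6.2,0,0,0,-1],[-1.1,4.95,-6.2,0,0,0,-1],[-1.04,4.96,-6.2,0,0,0,-1],[0,0,0,2,-5,0,-1],[0,0,0,2,-6,0,-1],[0,0,0,2,-6,0,-1],[0,0,0,2,-6,0,-1]]}}

```text
time: 10.07
tool_pos: [0.4883, -0.2773, 0.2321]
orientation: [0.362, -3.118, -0.004]
contact_force: [1.3, 0.5, 0.0]
opening: 0.0856
gripper_force: 0.0
```

```bash
python3 - <<'E'
from h import *
im,W=shot("wrist","w5");s=get_obs();print(s['time'],s['tool_pos'])
h=cv2.cvtColor(im,cv2.COLOR_BGR2HSV);m=((h[...,1]<50)&(h[...,2]>90)).astype(np.uint8)
m=cv2.morphologyEx(m,cv2.MORPH_CLOSE,np.ones((5,5)))
_,L,st,_=cv2.connectedComponentsWithStats(m)
for l in range(1,len(st)):
    if st[l,4]>3000:
        cn=cv2.findContours((L==l).astype(np.uint8),0,2)[0][0][:,0]
        print(st[l],cv2.minAreaRect(np.array([onz(W,p,.005)[:2]*1000 for p in cn],np.float32)))
A=R.from_rotvec(s['orientation'])
B=R.from_euler('z',13.2,degrees=True)*R.from_matrix(np.diag([-1,1,-1.]))
print('turn',(A.inv()*B).as_rotvec(degrees=True),'shift',B.inv().apply(np.array([.5095,-.3425,.10])-s['tool_pos'])*100)
E
```

```text
10.125 [ 0.4873 -0.2842  0.2314]
[ 131  126  124   87 9259] ((511.1955261230469, -341.248779296875), (108.9118423461914, 149.2554168701172), 13.223008155822754)
[ 380  199  120  102 6518] ((559.1851196289062, 2.2422103881835938), (208.1422576904297, 99.67505645751953), 77.15206909179688)
turn [-0.0047 -0.1975 -0.2594] shift [-0.8333 -6.1865 13.1383]
```

Emit:
{"op": "step_arm", "data": {"plan": [[0,0,0,-0.5,-4,0,-1],[0,0,0,-0.4,-2.1,3,-1],[0,0,0,0,0,5,-1],[0,0,0,0,0,5,-1],[0,0,0,0,0,0,-1],[0,0,0,0,0,0,-1]]}}

```text
time: 10.88
tool_pos: [0.5121, -0.3331, 0.105]
orientation: [-0.362, 3.12, -0.002]
contact_force: [0.0, -0.1, -0.1]
opening: 0.0856
gripper_force: 0.0
```

```bash
python3 - <<'E'
from h import *
s=get_obs();A=R.from_rotvec(s['orientation']);B=R.from_euler('z',13.2,degrees=True)*R.from_matrix(np.diag([-1,1,-1.]))
print(s['tool_pos'],'turn',(A.inv()*B).as_rotvec(degrees=True),'shift',B.inv().apply(np.array([.5105,-.342,.015])-s['tool_pos'])*100)
E
```

```text
[ 0.5121 -0.3331  0.105 ] turn [-0.0575  0.0115  0.0378] shift [ 0.3546 -0.8275  8.9977]
```

Emit:
{"op": "step_arm", "data": {"plan": [[0,0,0,0.3,-0.8,0,-1],[0,0,0,0,0,3,-1],[0,0,0,0,0,3,-1],[0,0,0,0,0,2,-1],[0,0,0,0,0,1,-1],[0,0,0,0,0,0,-1],[0,0,0,0,0,0,0]]}}

```text
time: 11.75
tool_pos: [0.5107, -0.3416, 0.0149]
orientation: [-0.362, 3.12, -0.002]
contact_force: [0.0, 0.6, -0.3]
opening: 0.0697
gripper_force: 0.0
```

Emit:
{"op": "step_arm", "data": {"plan": [[0,0,0,0,0,0,1],[0,0,0,0,0,0,1],[0,0,0,0,0,0,1],[0,0,0,0,0,0,1],[0,0,0,0,0,0,1]]}}

```text
time: 12.38
tool_pos: [0.5106, -0.3413, 0.0143]
orientation: [-0.362, 3.121, -0.001]
contact_force: [0.1, 0.2, 6.0]
opening: 0.0291
gripper_force: 60.7
```

Chimney gripped and centred. Lifting.

Emit:
{"op": "step_arm", "data": {"plan": [[0,0,0,0,0,-1,1],[0,0,0,0,0,-3,1],[0,0,0,0,0,-4.5,1],[0,0,0,0,0,-4.5,1],[0,0,0,0,0,-4.5,1],[0,0,0,0,0,-4.5,1],[0,0,0,0,0,-2,1],[0,0,0,0,0,0,1]]}}

```text
time: 13.38
tool_pos: [0.5106, -0.3412, 0.2551]
orientation: [-0.362, 3.12, -0.003]
contact_force: [-0.5, -0.7, -1.6]
opening: 0.0293
gripper_force: 60.0
```

```bash
python3 - <<'E'
from h import *
s=get_obs();print(s['tool_pos'],s['opening'])
go(148,1,60,[0,0,.0143],.065)
E
```

```text
[ 0.5106 -0.3412  0.2551] 0.029309339031597707
turn [  3.4662 -15.9528  24.883 ] shift [-3.615  30.0774  9.3222] target [ 0.6316 -0.0592  0.1757]
```

Emit:
{"op": "step_arm", "data": {"plan": [[0.87,-3.99,6.22,0,0,0,1],[0.87,-3.99,6.22,0,0,0,1],[0.87,-3.99,6.22,0,0,0,1],[0.86,-3.98,6.22,0,0,0,1],[0,0,0,0,2,0,1],[0,0,0,0,4.5,0,1],[0,0,0,0,4.5,0,1],[0,0,0,0,4.5,0,1]]}}

```text
time: 14.38
tool_pos: [0.5421, -0.1868, 0.253]
orientation: [0.291, 2.849, -0.039]
contact_force: [0.3, 0.2, -1.3]
opening: 0.0292
gripper_force: 59.9
```

Emit:
{"op": "step_arm", "data": {"plan": [[0,0,0,0,4.5,0,1],[0,0,0,0,4.5,0,1],[0,0,0,-1,3.5,0,1],[0,0,0,-1.5,2,2,1],[0,0,0,-1,0,3,1],[0,0,0,0,0,3,1],[0,0,0,0,0,1.3,1],[0,0,0,0,0,0,1]]}}

```text
time: 15.38
tool_pos: [0.6297, -0.0589, 0.1737]
orientation: [0.293, 2.848, -0.039]
contact_force: [-0.5, 0.2, -1.2]
opening: 0.0294
gripper_force: 59.9
```

```bash
python3 - <<'E'
from h import *
s=get_obs();print(s['tool_pos'],s['opening'])
go(148,1,18,[0,0,.0143],.065)
E
```

```text
[ 0.6297 -0.0589  0.1737] 0.029413047272308805
turn [ 0.0856 -0.259   0.0428] shift [-0.5158  0.0113  4.0545] target [ 0.6457 -0.0621  0.1363]
```

Emit:
{"op": "step_arm", "data": {"plan": [[0,-0.2,0,-0.5,0,1,1],[0,0,0,0,0,2,1],[0,0,0,0,0,1,1],[0,0,0,0,0,0,1],[0,0,0,0,0,0,1]]}}

```text
time: 16.0
tool_pos: [0.646, -0.0628, 0.1383]
orientation: [0.294, 2.841, -0.041]
contact_force: [-0.1, 0.4, -0.9]
opening: 0.029
gripper_force: 59.9
```

```bash
python3 - <<'E'
from h import *
go(148,1,2.7,[0,0,.0143],.065)
Rm,o=roofT();out=[]
for n,x0,y0 in(("scene",140,150),("side",285,130)):
    im,cw=shot(n,n+"6");k=4
    z=cv2.resize(im[y0:y0+90,x0:x0+100],None,fx=k,fy=k,interpolation=cv2.INTER_CUBIC)
    p=np.array([(proj(cw,Rm@np.array([x/1e3,y/1e3,.023-.065*(x-148)/1e3])+o)-(x0,y0)+.5)*k for x,y in[(93,-75),(93,75),(203,75),(203,-75)]])
    cv2.polylines(z,[np.int32(p*16)],True,(255,0,255),1,cv2.LINE_AA,4);out.append(z)
cv2.imwrite("pics/ov6.png",np.hstack(out))
E
```

```text
turn [ 0.0671  0.143  -0.0197] shift [0.0002 0.0631 1.713 ] target [ 0.6508 -0.0632  0.1219]
```

View pics/ov6.png

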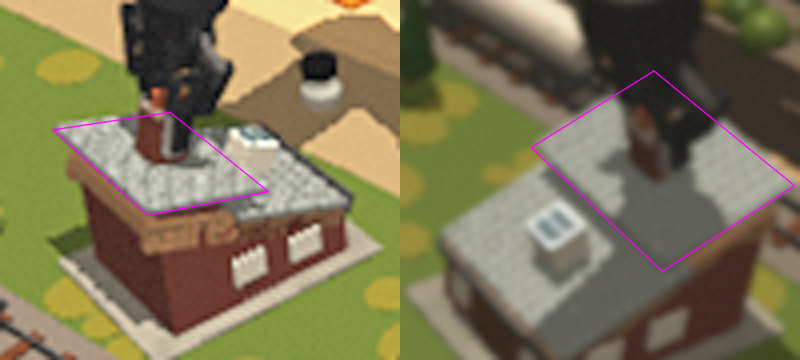

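The chimney sheet matches the prediction about 17 mm above its place, clear of the skylight box. Lowering.

Emit:
{"op": "step_arm", "data": {"plan": [[0,0.1,0,0,0.05,0.8,1],[0,0,0,0,0,0.5,1],[0,0,0,0,0,0.2,1],[0,0,0,0,0,0,1],[0,0,0,0,0,0,1]]}}

```text
time: 16.73
tool_pos: [0.6501, -0.0631, 0.1233]
orientation: [0.294, 2.844, -0.04]
contact_force: [0.0, -0.1, -0.2]
opening: 0.0294
gripper_force: 59.9
```

Emit:
{"op": "step_arm", "data": {"plan": [[0,0,0,0,0,0.1,1],[0,0,0,0,0,0.1,1],[0,0,0,0,0,0,1]]}}

```text
time: 17.1
tool_pos: [0.6505, -0.0632, 0.1215]
orientation: [0.294, 2.844, -0.04]
contact_force: [-2.4, -0.4, 1.9]
opening: 0.0293
gripper_force: 60.2
```

Emit:
{"op": "step_arm", "data": {"plan": [[0,0,0,0,0,0.05,1],[0,0,0,0,0,0,1],[0,0,0,0,0,0,0.4],[0,0,0,0,0,0,0],[0,0,0,0,0,0,-0.5],[0,0,0,0,0,0,-1],[0,0,0,0,0,0,-1],[0,0,0,0,0,0,-1]]}}

```text
time: 18.1
tool_pos: [0.6507, -0.0633, 0.1207]
orientation: [0.294, 2.844, -0.04]
contact_force: [-0.5, 0.0, -0.3]
opening: 0.0854
gripper_force: 0.0
```

Emit:
{"op": "step_arm", "data": {"plan": [[0,0,0,0,0,-1,-1],[0,0,0,0,0,-3,-1],[0,0,0,0,0,-5,-1],[0,0,0,0,0,-5,-1],[0,0,0,3,0,-3,-1],[0,0,0,3,0,0,-1],[0,0,0,0,0,0,-1],[0,0,0,0,0,0,-1]]}}

```text
time: 19.1
tool_pos: [0.5482, -0.0421, 0.2677]
orientation: [0.294, 2.843, -0.04]
contact_force: [-1.1, -0.5, 0.3]
opening: 0.0854
gripper_force: 0.0
```

```bash
python3 meas.py w7
```

```text
[  161    59   214   220 26293] ((95.2152099609375, 22.2398681640625), (247.72706604003906, 243.9464569091797), 88.98626708984375)
19.15 [ 0.5484 -0.0422  0.2675] [ 0.2943  2.8432 -0.0403]
```

View pics/w7.png

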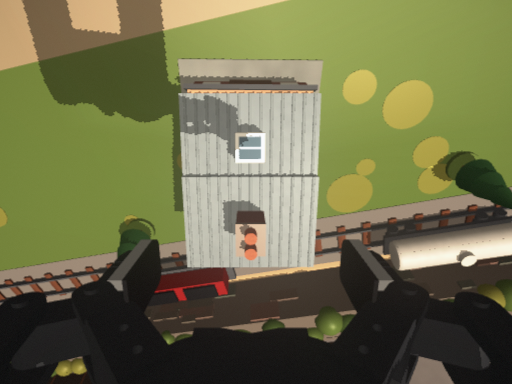

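Both sheets lie square: the skylight sheet's lower edge is at row 94 (columns 180-320), the lap at row 175 (182-318) and the top edge at row 268 (186-315). One numeric check, then I'll hand in.

```bash
python3 - <<'E'
from h import *
Rm,o=roofT();s=get_obs();W=cam("wrist",s)
def onroof(p,z):
    a,d=ray(W,p);a=Rm.T@(a-o);d=Rm.T@d;return (a+d*(z-a[2])/d[2])[:2]*1000
P={n:onroof(p,z) for n,p,z in[("sl",(180,94),.005),("sr",(320,94),.005),("cl",(182,175),.0115),("cr",(318,175),.0115),("tl",(186,268),.004),("tr",(315,268),.004)]}
print(P)
t=np.mean([P["tl"][0],P["tr"][0]]);l=np.mean([P["sl"][0],P["sr"][0]]);c=np.mean([P["cl"][0],P["cr"][0]])
print('sky x',l+55,'chim x',t-55,c+55)
if 51<l+55<65 and 132<t-55<160: print(job_done())
E
```

```text
{'sl': array([  6.4384, -71.1982]), 'sr': array([ 6.5111, 75.6426]), 'cl': array([ 91.232 , -71.6571]), 'cr': array([91.3568, 75.9806]), 'tl': array([203.8033, -73.8329]), 'tr': array([204.0022,  79.2318])}
sky x 61.47474990121314 chim x 148.90275181599316 146.2943718277258
the job is handed in; nothing more can be done
None
```

Both roof sheets are on the shed and the job is handed in. By my last camera measurement, the skylight sheet sits about 6 mm from the gutter lip, the chimney sheet laps it by about 24 mm, both are within about 3 mm of centre, and I saw no bystander disturbed; no verdict came back.

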